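Offer up a hinge leaf to its jamb and hold it for the pin

ROBOT

A 7-joint arm with a two-finger parallel gripper is mounted at the origin on a cart in front of the work surface, level with it; the furniture and walls round the work are solid. World frame = base frame: x ahead of the robot, y to its left, z up, the work surface at z = 0. Lengths are in m, angles in rad, forces in N, time in s.
With the tool pointing down it reaches from about 0.425 to 0.875 m from the base axis. Payload 8.4 kg.
Tool frame: the origin (TCP) lies midway between the tips of the shut fingers; the grasp point (between the pads) lies 19 mm behind it (bot.grasp_offset is the distance from the TCP to the grasp point, in m); z points along the fingers, y is the direction in which the jaws open and shut (so a half turn about z gives the same grasp; the last joint's range is limited). The gripper opens to 85 mm and grips with 20 to 120 N. Pads are 22 mm wide; open, the fingers measure 114 mm over their backs; the gripper's body (76 mm by 85 mm) begins 54 mm behind the grasp point. The pads swing forward as they close: fully open they stand 13 mm farther back than shut.
Start: joints at [1.108, 0.333, 0.04, 1.465, -0.013, 1.343, -0.059], TCP at [0.231, -0.607, 0.231] pointing down, gripper open.
Joint ranges: [-2.58, 2.58], [-0.38, 2.09], [-1.3, 1.39], [0.25, 2.4], [-1.5, 4.64], [0.08, 2.09], [-2.65, 2.65]. Speed limits (rad/s): [2.22, 2.22, 2.79, 2.79, 3.14, 3.14, 3.14].

INTERFACE

Orientations are given as a rotation vector (axis times angle).
In Python, from station import bot, cams, order gives the robot as it stands.
- The arm moves only by the tool drive_tool, never from a script. Its argument "deltas" is a list that holds one entry, the list of rows, each a list of 7 numbers: the finger opening in m, from 0 to 0.0854, then the shift along the tool's x, y, z in m, then the turn, a rotation vector about the tool's x, y, z in degrees. In form: [[[jaw, tx, ty, tz, ax, ay, az], ...]]. A call has 1 to 5 rows; each row shifts and turns the commanded pose from where the row before left it, along the tool's axes as they then stand; what a row does not reach is not made up. A row lasts 1/12 s, in which the tool goes at most 41.7 mm and 7.16 degrees, less where a joint would pass 70% of its speed; a pose out of reach is approached as far as the arm can. A call is refused whole if a number of a shift passes 0.0417 or a number of a turn 7.16, either way. A call with a gripper value outside its range is refused whole. The fingers move at their own pace and stop on an object; "newtons" is the grip in N (left out, the last holds). Time passes only in rows, so rows that do not move let the fingers close. It gives the time, the measured TCP pose, the force and the opening at its end, in the units of the state.
- bot.get_state(): the state, without advancing time (a new reading comes with each control period).
- cams.read_camera(name): name is "scene" or "top" or "wrist"; returns a dict with "image" (400x640x3 uint8, red, green, blue), "fx", "fy", "cx", "cy" (pixels), "world_from_camera" (4x4, takes a point from camera to world coordinates). Camera axes: x right, y up, looking along -z (the intrinsics and any distortion apply to the point x, -y, -z); pixel columns grow to the right and rows downward; lengths in m; the calibration is good to about 2 mm. A picture is of the moment at which its call begins. There is no depth.
- order.sign_off(): hands the job in, once; it reports no verdict.
The state is a dict: "t": time; "joint_positions": joint angles; "qvel": joint speeds; "joint_torque": joint torques, N m; "ee_pos": TCP position; "orientation": TCP orientation; "contact_force": force on the tool from outside, world axes, zero at the start; "moment": the same for the moment, N m; "width": finger opening in m.
Only numpy, scipy, OpenCV 4.12 (cv2) and the standard library are available. Lean on these libraries where they do the work, as an engineer would, in place of code of your own. Each camera call takes 0.05 s, during which the arm holds its last target.

TASK

The loose leaf of the counter-flap hinge hangs on the two pegs of its stand: lift it up and off the pegs and, with its plate upright and knuckle down, lower the knuckle between the two knuckles of the leaf on the jamb block until the three holes are in line, ready for the pin. The program finishes while the gripper still holds it there, steady in mid-air, neither resting on nor forced against the fixed knuckles. Leave the pin, the tape roll and the mug where they are.

Things in the scene. Friction and masses are not known exactly. Their poses are not given: they have to be found in the camera images.
- loose_leaf: Loose steel hinge leaf, 250 to 490 g, symmetric front/back and left/right. Origin at the middle of its knuckle's hole; y = hole (pin) axis, z = up along the plate, x = across its thickness. Knuckle: tube 24 mm outside, 12 mm hole, 30 mm long in y, in the plate's plane. Plate: 8 mm thick, 100 mm wide in y, 20 to 80 mm above the origin; neck between them 30 mm wide.
- leaf_bore (a point): Middle of the hole in the loose leaf's knuckle, 12 mm above the knuckle's lowest point (same frame as loose_leaf).
- leaf_center (a point): Middle of the loose leaf, 34 mm above leaf_bore, 46 mm below the plate's upper edge; same axes. Two upright slots 14 mm wide, 40 to 70 mm above leaf_bore, are centred 32 mm either side; the plate is solid for 50 mm between them: grip there by its thickness, from above, near the upper edge. It hangs upright with the slots' tops on the pegs.
- pegs (a point): On the fixed peg stand: midway between its two pegs, at their centre-line height, 112 mm above the worktop. Pegs: 6 mm bars 32 mm either side in y, along x from posts at +45 mm to -28 mm, where a lip turns up 8 mm. The leaf hangs within 6 mm of x = 0. To come off it is lifted 8 to 24 mm (16 is right), then drawn over 45 mm towards -x.
- peg_stand: The fixed peg stand: wooden base 120 x 130 mm, 12 mm thick, with two steel posts 10 mm thick and 117 mm high (64 mm apart, open between them) that carry the pegs. Origin at the middle of the base's underside, 112 mm below pegs, same axes.
- jamb_bore (a point): Middle of the gap between the two fixed knuckles, on the pin axis, 74 mm above the worktop; y = pin axis, z up, x towards the block. Knuckles: tubes 24 mm outside, 12 mm hole, from 19 to 49 mm either side in y, so the gap is 38 mm wide, open above and below: no stop holds the loose leaf at the right height (8 mm too low, its plate sits on the knuckles).
- jamb_block: The fixed wooden jamb block with its steel leaf; origin on the worktop 74 mm below jamb_bore, same axes. The fixed leaf's plate (8 mm thick, level with the pin axis) begins at x = +20 mm, the block (130 mm wide, 62 mm deep, top at 70 mm) at +18 mm; a base board 120 x 150 mm, 10 mm thick, lies below.
- lensmeter: Obstacle, fixed: tall white lens-measuring machine with a dark screen, in front of the robot behind the work, about 210 mm wide and 450 mm high; origin at the middle of its foot, its front about 140 mm towards the robot from there. When crossing between the stand and the block, keep arm and gripper on the robot's side of it.
- hinge_pin: Bystander: steel hinge pin, 6 mm thick, 114 mm long, lying on the worktop; origin under its middle, x along it.
- tape: Bystander: beige tape roll, 105 mm across, 25 mm high, lying flat on the thin desk mat (2 mm); origin at the middle of its underside.
- mug: Bystander: white dotted mug with handle, 78 x 114 mm, 93 mm high; origin at the middle of its underside.
Not all that is in view belongs to the job. Several things have the shape of the loose_leaf; the one meant has the colours described above.

How it is judged:
On the way:
1. the loose leaf is held clear of the pegs, off the stand (distance between loose_leaf and pegs above 0.08 m and horizontal distance between leaf_bore and pegs above 0.035 m and height (world z) of leaf_bore above 0.045 m and contact force between the fingers and loose_leaf above 2 N), for 0.2 s.
At the end, for the whole second after the job is handed in: Loose bore's middle within 4 mm of the jamb's pin axis fore-aft and up-down, within 5 mm along it; axes parallel within 0.06 rad; leaf upright within 0.35 rad, gripped (over 2 N), pressing on the jamb block under 10 N, at rest (under 20 mm/s) (x of leaf_bore in the frame of jamb_bore between -0.004 and 0.004 m and y of leaf_bore in the frame of jamb_bore between -0.005 and 0.005 m and z of leaf_bore in the frame of jamb_bore between -0.004 and 0.004 m and angle between the y axis of leaf_bore and the y axis of jamb_bore, either way round below 0.06 rad and angle between loose_leaf's own z axis and vertical below 0.35 rad and contact force between the fingers and loose_leaf above 2 N and contact force between loose_leaf and jamb_block below 10 N and linear speed of loose_leaf below 0.02 m/s); the arm keeps its last pose, push and grip.
It fails at once if the hinge pin is moved by more than 30 mm (distance of hinge_pin from where it was at the start of the episode above 0.03 m).
It fails at once if the tape roll is moved by more than 30 mm (distance of tape from where it was at the start of the episode above 0.03 m).
It fails at once if the mug is moved by more than 30 mm (distance of mug from where it was at the start of the episode above 0.03 m).
It also fails if it takes over 51 s, if anything falls off the work surface, if the arm or the gripper's body presses on something with over 40 N, if the wrist force passes 120 N, or if a joint passes its speed limit or range.

## Working session

There is one attempt and no reset: what is moved stays moved. The work goes in short steps, Python scripts to look and compute and a tool call to move; the robot and the scene stay as the last step left them, time stands still between calls to the robot, and variables do not carry over. Pictures are saved under pics/ and viewed, and the job is handed in when it is done.

Besides the shell and the picture viewer there is one more tool, called after "Request:" as name(argument=value, ...), one argument or row to a line, values as JSON. drive_tool: Moves the arm, as the interface text tells. Its arguments: {"type":"object","properties":{"deltas":{"type":"array"},"newtons":{"type":"number"}},"required":["deltas"]}

```bash
ls; mkdir -p pics; cat > h.py <<'E'
import numpy as np, cv2
from scipy.spatial.transform import Rotation as R
from station import bot,cams,order
def snap(name,out):
    c=cams.read_camera(name); cv2.imwrite('pics/'+out+'.png',c['image'][:,:,::-1]); np.save('pics/'+out+'.npy',c,allow_pickle=True); return c
def load(out): return np.load('pics/'+out+'.npy',allow_pickle=True).item()
def ray(c,u,v):
    T=np.array(c['world_from_camera']); d=T[:3,:3]@np.array([(u-c['cx'])/c['fx'],-(v-c['cy'])/c['fy'],-1]); return T[:3,3],d
def atz(c,u,v,z):
    o,d=ray(c,u,v); return o+d*(z-o[2])/d[2]
def proj(c,p):
    T=np.array(c['world_from_camera']); q=T[:3,:3].T@(np.atleast_2d(p)-T[:3,3]).T
    return np.stack([c['cx']+c['fx']*q[0]/-q[2],c['cy']-c['fy']*q[1]/-q[2]],1)
def tri(obs):
    A=0;b=0
    for c,u,v in obs:
        o,d=ray(c,u,v); d=d/np.linalg.norm(d); P=np.eye(3)-np.outer(d,d); A=A+P; b=b+P@o
    return np.linalg.solve(A,b)
E
python3 - <<'E'
from h import *
for n in ['scene','top','wrist']:
    c=snap(n,n+'0'); print(n,[k for k in c],c['fx'],c['cx'],c['cy'],np.round(c['world_from_camera'],3).tolist(), {k:v for k,v in c.items() if k not in('image','world_from_camera')}.keys())
print(bot.get_state(),bot.grasp_offset)
E
```

```text
pics
scene ['image', 'fx', 'fy', 'cx', 'cy', 'world_from_camera'] 499.4362927611071 316.96427507884243 202.2154926847103 [[0.725, 0.411, -0.553, -0.546], [-0.689, 0.439, -0.577, -1.277], [0.005, 0.799, 0.601, 1.343], [0.0, 0.0, 0.0, 1.0]] dict_keys(['fx', 'fy', 'cx', 'cy'])
top ['image', 'fx', 'fy', 'cx', 'cy', 'world_from_camera'] 375.93692431115363 321.7785856562537 200.66331589113534 [[-0.022, 0.985, -0.171, 0.318], [-1.0, -0.021, 0.005, -0.071], [0.002, 0.171, 0.985, 1.627], [0.0, 0.0, 0.0, 1.0]] dict_keys(['fx', 'fy', 'cx', 'cy'])
wrist ['image', 'fx', 'fy', 'cx', 'cy', 'world_from_camera'] 358.0643030627385 323.1102542440905 196.4595498402168 [[0.356, 0.892, 0.279, 0.302], [-0.935, 0.34, 0.104, -0.581], [-0.003, -0.297, 0.955, 0.374], [0.0, 0.0, 0.0, 1.0]] dict_keys(['fx', 'fy', 'cx', 'cy'])
{'t': 0.15, 'joint_positions': array([ 1.10782152,  0.33375241,  0.03989312,  1.46607298, -0.01339084,
        1.34329332, -0.05850436]), 'qvel': array([ 0.0011524 , -0.00191494, -0.00160646, -0.00356579,  0.00095271,
        0.00113102, -0.00128793]), 'joint_torque': array([ 2.73049161e-03, -6.59045506e+01,  1.36750728e+00, -4.05867541e+01,
        1.70373917e-02,  9.70366993e-03, -2.71336643e-05]), 'ee_pos': array([ 0.2311123 , -0.60714455,  0.23062102]), 'orientation': array([-3.08858104e+00, -5.67995991e-01,  5.06897287e-04]), 'contact_force': array([ 0.86648866, -0.1436387 , -0.14954913]), 'moment': array([ 0.02580865, -0.01250259,  0.02292769]), 'width': 0.0854293292491597} 0.0187
```

View pics/scene0.png

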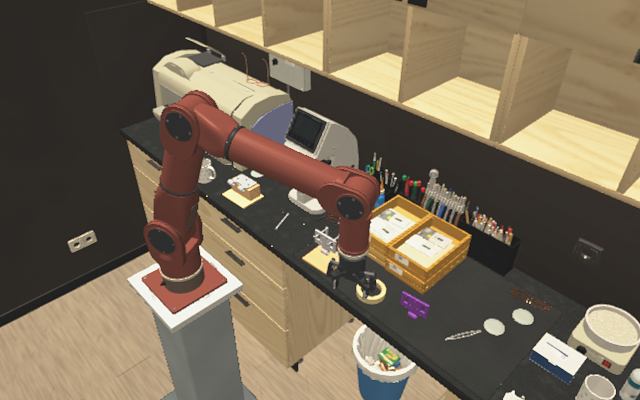

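View pics/top0.png

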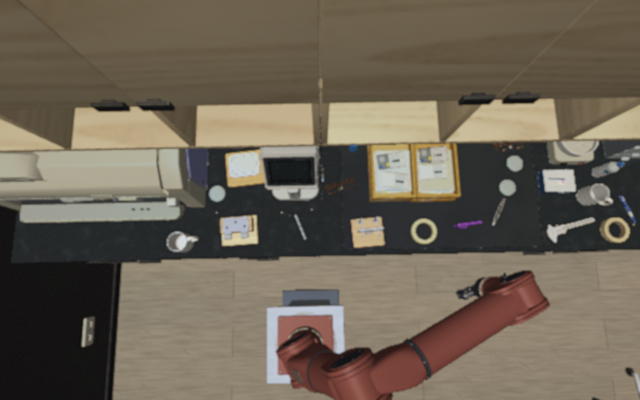

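View pics/wrist0.png

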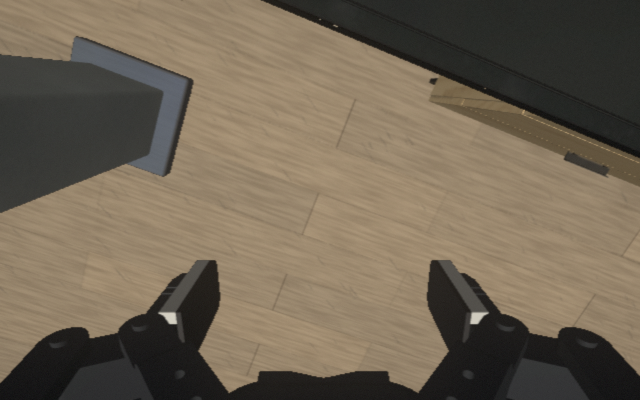

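The leaf candidates are the leaf on the peg stand (top 368,232; scene 325,240) and the purple leaf-shaped thing (top 468,224; scene 415,305). The jamb block is at top (239,230), the pin at (300,226), the tape at (424,231) and the mug at (181,241). I'll check these in close crops.

```bash
python3 - <<'E'
import cv2,numpy as np
t=cv2.imread('pics/top0.png');s=cv2.imread('pics/scene0.png')
a=cv2.resize(t[195:265,335:395],None,fx=6,fy=6,interpolation=cv2.INTER_CUBIC)
b=cv2.resize(t[195:265,208:275],None,fx=6,fy=6,interpolation=cv2.INTER_CUBIC)
cv2.imwrite('pics/c1.png',np.hstack([a,b]))
a=cv2.resize(s[220:320,290:440],None,fx=5,fy=5,interpolation=cv2.INTER_CUBIC)
cv2.imwrite('pics/c2.png',a)
a=cv2.resize(s[160:220,190:300],None,fx=7,fy=7,interpolation=cv2.INTER_CUBIC)
cv2.imwrite('pics/c3.png',a)
E
```

```text
(no output)
```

View pics/c1.png

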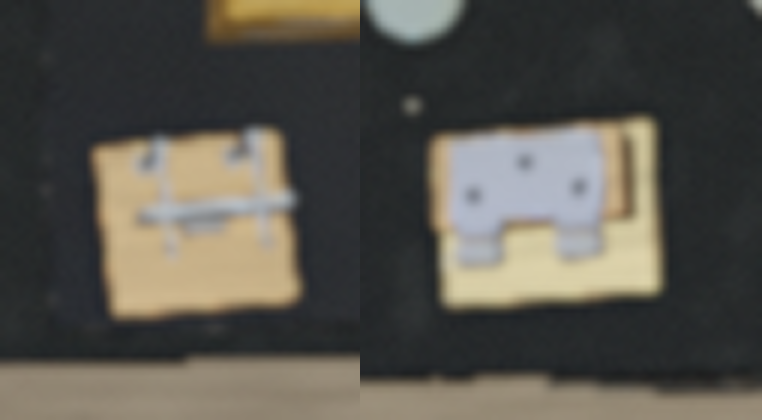

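View pics/c2.png

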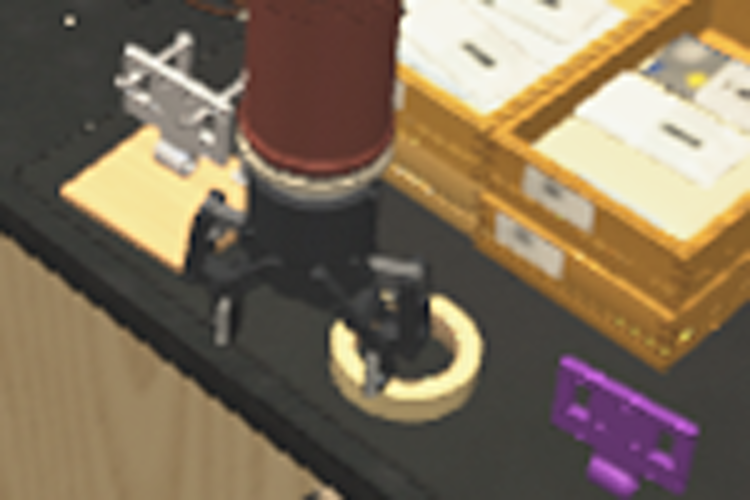

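View pics/c3.png

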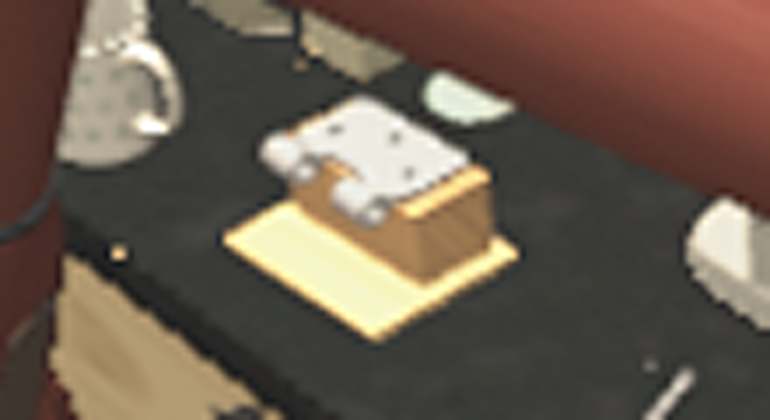

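The steel-grey leaf hangs on the peg stand, and the purple one is a decoy. Next I get coarse poses from the top image.

```bash
python3 - <<'E'
from h import *
c=load('top0')
f=lambda x,y:(335+x/6,195+y/6); g=lambda x,y:(208+(x-360)/6,195+y/6)
P=[atz(c,*f(*p),0.012)for p in[(93,148),(280,130),(300,302),(115,318)]]
print(np.round(P,3),np.mean(P,0)); d=P[0]-P[1]; print('yaw of y', np.degrees(np.arctan2(-d[0],d[1])))
d=P[1]-P[2]; print('yaw of x',np.degrees(np.arctan2(d[1],d[0])))
A=atz(c,*f(140,216),0.145);B=atz(c,*f(296,199),0.145);print('leaf top',A,B,np.linalg.norm(A-B),(A+B)/2)
P=[atz(c,*g(*p),0.01)for p in[(652,118),(662,295),(445,307)]]
print(np.round(P,3),np.linalg.norm(P[0]-P[1]),np.linalg.norm(P[1]-P[2]))
K=[atz(c,*g(*p),0.082)for p in[(480,248),(580,242)]];print('knuckles',K,np.mean(K,0))
for n,u,v in[('mug',181,241),('tape',424,231),('pin',300,226),('lens',291,190),('tray',370,200),('desk edge',300,250)]: print(n,atz(c,u,v,0.0))
print(R.from_rotvec(bot.get_state()['orientation']).as_matrix().round(3))
E
```

```text
[[ 0.512 -0.203  0.012]
 [ 0.522 -0.338  0.012]
 [ 0.398 -0.346  0.012]
 [ 0.39  -0.214  0.012]] [ 0.45529025 -0.27524512  0.012     ]
yaw of y 4.290604000486335
yaw of x 3.796398047182488
leaf top [ 0.44998581 -0.2211891   0.145     ] [ 0.45897233 -0.32439351  0.145     ] 0.10359491551565664 [ 0.45447907 -0.27279131  0.145     ]
[[0.542 0.203 0.01 ]
 [0.415 0.195 0.01 ]
 [0.41  0.35  0.01 ]] 0.1277696902075078 0.15455503322525535
knuckles [array([0.44526037, 0.30800197, 0.082     ]), array([0.44788512, 0.23971386, 0.082     ])] [0.44657274 0.27385792 0.082     ]
mug [0.43630796 0.53018157 0.        ]
tape [ 0.45679277 -0.52048057  0.        ]
pin [0.49011933 0.01662196 0.        ]
lens [0.65041005 0.05445468 0.        ]
tray [ 0.59814631 -0.29234828  0.        ]
desk edge [0.38670174 0.01784564 0.        ]
[[ 0.935  0.356 -0.001]
 [ 0.356 -0.935  0.001]
 [-0.    -0.001 -1.   ]]
```

Request:
drive_tool(
  deltas=[
    [[0.085, 0.033, -0.023, -0.006, 0, 0, 0], [0.085, 0.033, -0.023, -0.006, 0, 0, 0], [0.085, 0.033, -0.023, -0.006, 0, 0, 0], [0.085, 0.033, -0.023, -0.006, 0, 0, 0], [0.085, 0.033, -0.023, -0.006, 0, 0, 0]],
  ],
)

```text
t: 0.57
ee_pos: [0.3452, -0.4395, 0.2614]
orientation: [-3.09, -0.568, 0.0]
contact_force: [0.4, -0.8, -0.2]
width: 0.0848
```

Request:
drive_tool(
  deltas=[
    [[0.085, 0.033, -0.023, 0, 0, 0, 0], [0.085, 0.033, -0.023, 0, 0, 0, 0], [0.085, 0.033, -0.023, 0, 0, 0, 0], [0.085, 0.033, -0.023, 0, 0, 0, 0], [0.085, 0.033, -0.023, 0, 0, 0, 0]],
  ],
)

```text
t: 0.98
ee_pos: [0.4584, -0.2732, 0.2613]
orientation: [3.09, 0.568, -0.0]
contact_force: [1.8, -0.5, -0.0]
width: 0.0848
```

Request:
drive_tool(
  deltas=[
    [[0.085, 0, 0, 0, 0, 0, -7], [0.085, 0, 0, 0, 0, 0, -7], [0.085, 0, 0, 0, 0, 0, -7], [0.085, 0, 0, 0, 0, 0, -7], [0.085, 0, 0, 0, 0, 0, -7]],
  ],
)

```text
t: 1.4
ee_pos: [0.4577, -0.2749, 0.2611]
orientation: [-2.771, -1.48, 0.001]
contact_force: [-0.7, -0.5, -0.2]
width: 0.085
```

Request:
drive_tool(
  deltas=[
    [[0.085, 0, 0, 0, 0, 0, -7], [0.085, 0, 0, 0, 0, 0, -7], [0.085, 0, 0, 0, 0, 0, -7], [0.085, 0, 0, 0, 0, 0, -7], [0.085, 0, 0, 0, 0, 0, -7]],
  ],
)

```text
t: 1.82
ee_pos: [0.4577, -0.275, 0.2611]
orientation: [-2.198, -2.244, 0.0]
contact_force: [0.1, -1.0, 1.0]
width: 0.0852
```

```bash
python3 - <<'E'
from h import *
snap('wrist','w1');snap('top','t1');snap('scene','s1')
s=bot.get_state();print(s['t'],s['ee_pos'],R.from_rotvec(s['orientation']).as_matrix().round(4))
E
```

```text
1.9667 [ 0.45770133 -0.27505594  0.26113196] [[-1.150e-02  9.999e-01 -3.000e-04]
 [ 9.999e-01  1.150e-02  2.000e-04]
 [ 2.000e-04 -3.000e-04 -1.000e+00]]
```

View pics/w1.png

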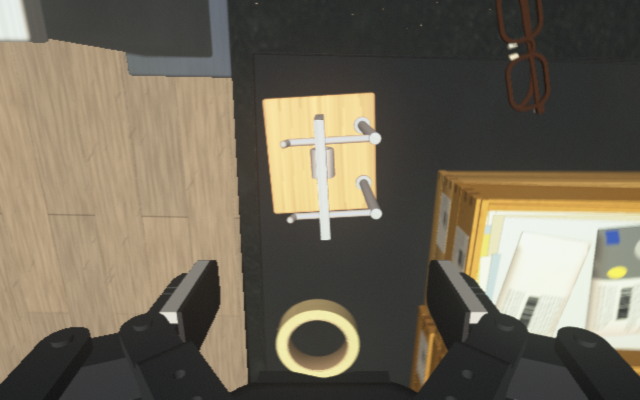

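View pics/s1.png

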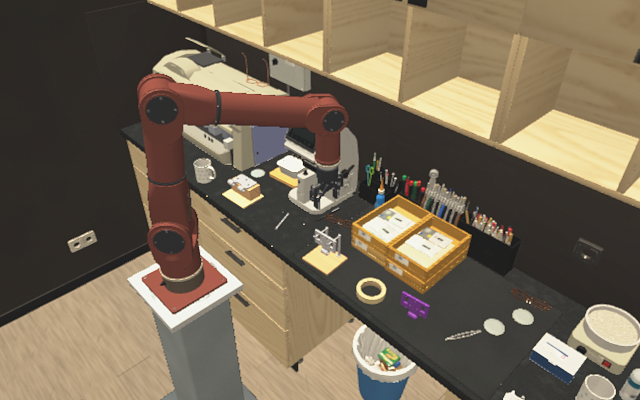

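The wrist view shows the leaf edge-on from (320,115) to (325,240), pegs at v≈140 and 215, and the base corners. Zooming in.

```bash
python3 - <<'E'
from h import *
c=load('w1'); im=c['image'][:,:,::-1]
cv2.imwrite('pics/w1z.png',cv2.resize(im[80:250,250:395],None,fx=3.5,fy=3.5,interpolation=cv2.INTER_CUBIC))
s=bot.get_state();print(proj(c,[s['ee_pos'],[0.455,-0.275,0.125]]))
E
```

```text
[[324.2316785  262.48920777]
 [320.68772129 182.77308666]]
```

View pics/w1z.png

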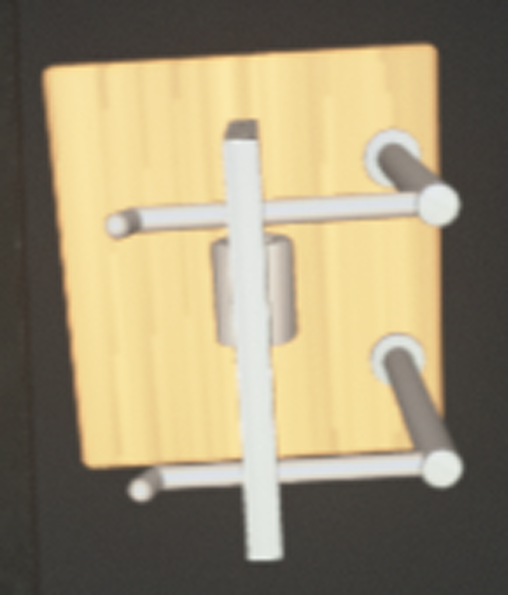

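```bash
python3 - <<'E'
from h import *
c=load('w1'); f=lambda x,y:(250+(x+.5)/3.5-.5,80+(y+.5)/3.5-.5)
A=atz(c,*f(242,138),.125);B=atz(c,*f(265,559),.125);print('leaf',A,B,np.linalg.norm(A-B),(A+B)/2)
d=A-B;print('yaw',np.degrees(np.arctan2(-d[0],d[1])))
P=[atz(c,*f(*p),0.012)for p in[(43,70),(435,45),(86,467),(441,418)]];print(np.round(P,4));print((P[1]+P[2])/2, np.linalg.norm(P[0]-P[1]),np.linalg.norm(P[0]-P[2]))
d=P[0]-P[2];print('y yaw',np.degrees(np.arctan2(-d[0],d[1])));d=P[1]-P[0];print('x yaw',np.degrees(np.arctan2(d[1],d[0])))
P=[atz(c,*f(*p),0.117)for p in[(438,204),(441,468)]];print('posts',P,np.linalg.norm(P[0]-P[1]));d=P[0]-P[1];print(np.degrees(np.arctan2(-d[0],d[1])), np.mean(P,0)-0.05*np.array([np.cos(.075),np.sin(.075),0]))
print(bot.get_state()['joint_positions'])
E
```

```text
leaf [ 0.45259943 -0.22463481  0.125     ] [ 0.45988672 -0.32450639  0.125     ] 0.10013708857811038 [ 0.45624308 -0.2745706   0.125     ]
yaw 4.173283278773638
[[ 0.3908 -0.2156  0.012 ]
 [ 0.5088 -0.2059  0.012 ]
 [ 0.4013 -0.3429  0.012 ]
 [ 0.5181 -0.3233  0.012 ]]
[ 0.45501555 -0.27437777  0.012     ] 0.11840904628925876 0.1276994304477825
y yaw 4.719987872879608
x yaw 4.706845291931058
posts [array([ 0.49748235, -0.23917479,  0.117     ]), array([ 0.50226701, -0.30308486,  0.117     ])] 0.06408892257043898
4.281493788087671 [ 0.45001524 -0.27487631  0.117     ]
[ 0.73616931  0.10026952 -0.29864798  1.68906825  0.03009761  1.35714931
  0.44404065]
```

Request:
drive_tool(
  deltas=[
    [[0.05, 0.0005, -0.0015, 0, 0, 0, -3.5], [0.05, 0, 0, 0.03, 0, 0, 0], [0.05, 0, 0, 0.03, 0, 0, 0], [0.05, 0, 0, 0.03, 0, 0, 0], [0.05, 0, 0, 0.01, 0, 0, 0]],
  ],
)

```text
t: 2.38
ee_pos: [0.4542, -0.2736, 0.1572]
orientation: [-2.137, -2.295, 0.002]
contact_force: [-1.0, -0.1, -1.1]
width: 0.0499
```

```bash
python3 - <<'E'
from h import *
snap('wrist','w2')
s=bot.get_state();print(s['t'],s['ee_pos'],s['contact_force'],R.from_rotvec(s['orientation']).as_matrix().round(4))
E
```

```text
2.4333 [ 0.45412906 -0.27349614  0.15715594] [-0.7236248   0.96048906 -1.54670921] [[-0.0722  0.9974 -0.0055]
 [ 0.9974  0.0722  0.0033]
 [ 0.0037 -0.0053 -1.    ]]
```

View pics/w2.png

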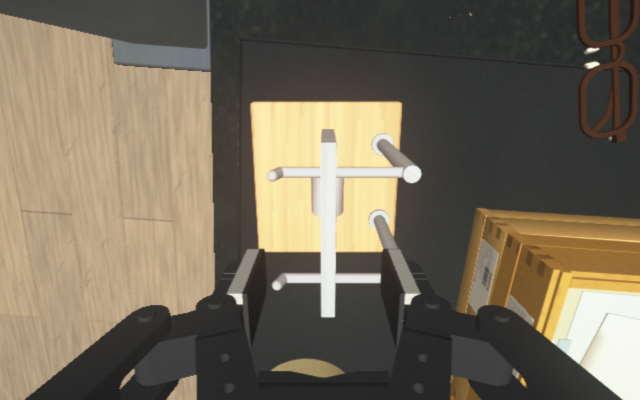

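Request:
drive_tool(
  deltas=[
    [[0.05, -0.001, 0.002, 0.02, 0, 0, 0], [0.05, 0, 0, 0.02, 0, 0, 0], [0.05, 0, 0, 0.015, 0, 0, 0], [0.05, 0, 0, 0.005, 0, 0, 0], [0.05, 0, 0, 0, 0, 0, 0]],
  ],
)

```text
t: 2.85
ee_pos: [0.4584, -0.2754, 0.1014]
orientation: [-2.137, -2.302, 0.0]
contact_force: [0.0, -0.1, -0.5]
width: 0.0498
```

```bash
python3 - <<'E'
from h import *
snap('wrist','w3')
s=bot.get_state();print(s['t'],s['ee_pos'],s['contact_force'],R.from_rotvec(s['orientation']).as_matrix().round(4))
E
```

```text
2.9 [ 0.4588455  -0.27569587  0.10231899] [ 0.37722305 -0.04559344  0.27317315] [[-7.440e-02  9.972e-01  5.000e-04]
 [ 9.972e-01  7.440e-02 -2.000e-04]
 [-2.000e-04  5.000e-04 -1.000e+00]]
```

View pics/w3.png

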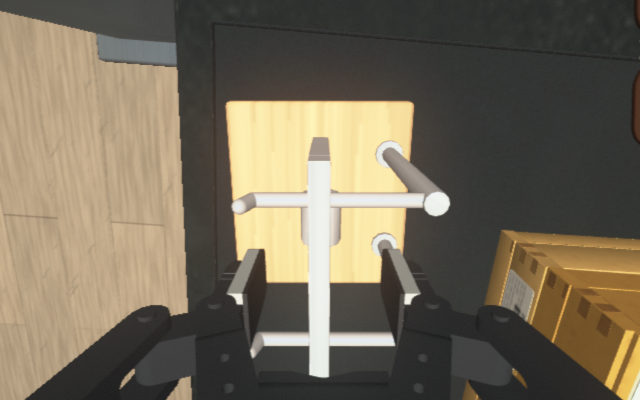

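Request:
drive_tool(
  deltas=[
    [[0.05, 0.001, -0.0025, 0.005, 0, 0, 0], [0.03, 0, 0, 0, 0, 0, 0], [0.015, 0, 0, 0, 0, 0, 0], [0.0, 0, 0, 0, 0, 0, 0], [0.0, 0, 0, 0, 0, 0, 0]],
  ],
  newtons=60,
)

```text
t: 3.32
ee_pos: [0.4564, -0.2748, 0.097]
orientation: [2.135, 2.303, 0.001]
contact_force: [0.4, 0.4, 1.5]
width: 0.0068
```

Request:
drive_tool(
  deltas=[
    [[0.0, 0, 0, 0, 0, 0, 0], [0.0, 0, 0, 0, 0, 0, 0], [0.0, 0, 0, 0, 0, 0, 0]],
  ],
)

```text
t: 3.57
ee_pos: [0.4564, -0.2748, 0.097]
orientation: [2.135, 2.303, 0.001]
contact_force: [-0.2, 0.9, 6.0]
width: 0.0069
```

```bash
python3 - <<'E'
from h import *
snap('wrist','w4')
s=bot.get_state();print(s['t'],s['ee_pos'],s['contact_force'],s['width'],R.from_rotvec(s['orientation']).as_matrix().round(4))
E
```

```text
3.6167 [ 0.45636326 -0.27481426  0.09695495] [-0.10305085  0.29662004  5.86953412] 0.007099165336979761 [[-7.570e-02  9.971e-01  1.100e-03]
 [ 9.971e-01  7.570e-02 -5.000e-04]
 [-6.000e-04  1.000e-03 -1.000e+00]]
```

View pics/w4.png

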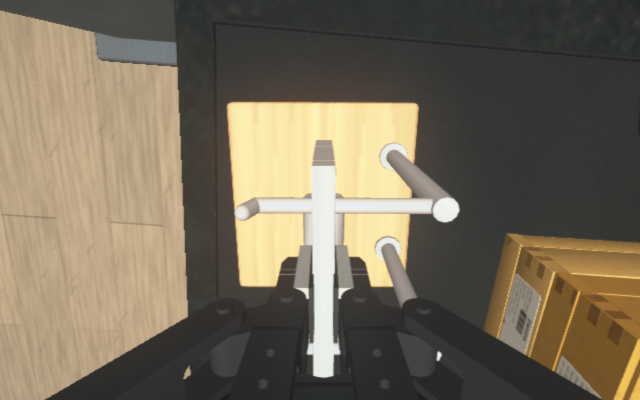

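Request:
drive_tool(
  deltas=[
    [[0.0, 0, 0, -0.008, 0, 0, 0], [0.0, 0, 0, -0.008, 0, 0, 0], [0.0, 0, 0, 0, 0, 0, 0], [0.0, 0, 0, 0, 0, 0, 0]],
  ],
)

```text
t: 3.95
ee_pos: [0.4559, -0.2747, 0.1126]
orientation: [2.135, 2.304, -0.0]
contact_force: [-0.2, -0.9, -5.0]
width: 0.0068
```

```bash
python3 - <<'E'
from h import *
snap('wrist','w5');c=snap('scene','s5')
s=bot.get_state();print(s['t'],s['ee_pos'],s['contact_force'],s['width'],R.from_rotvec(s['orientation']).as_matrix().round(4))
cv2.imwrite('pics/s5z.png',cv2.resize(c['image'][190:290,270:390,::-1],None,fx=6,fy=6,interpolation=cv2.INTER_CUBIC))
E
```

```text
4.05 [ 0.45544452 -0.27452921  0.11195767] [ 0.58446329  0.07554792 -4.77358196] 0.007151701853278169 [[-7.560e-02  9.971e-01 -7.000e-04]
 [ 9.971e-01  7.560e-02  4.000e-04]
 [ 4.000e-04 -7.000e-04 -1.000e+00]]
```

View pics/w5.png

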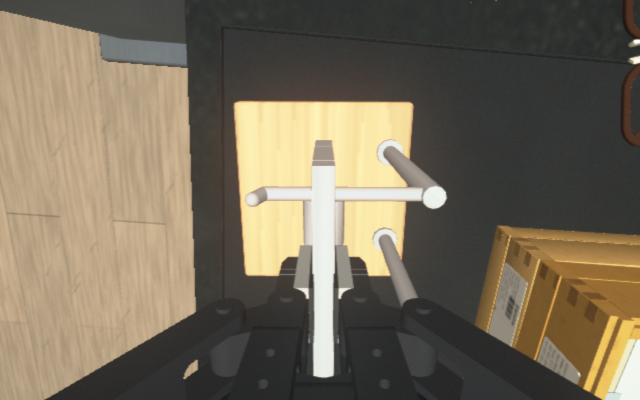

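View pics/s5z.png

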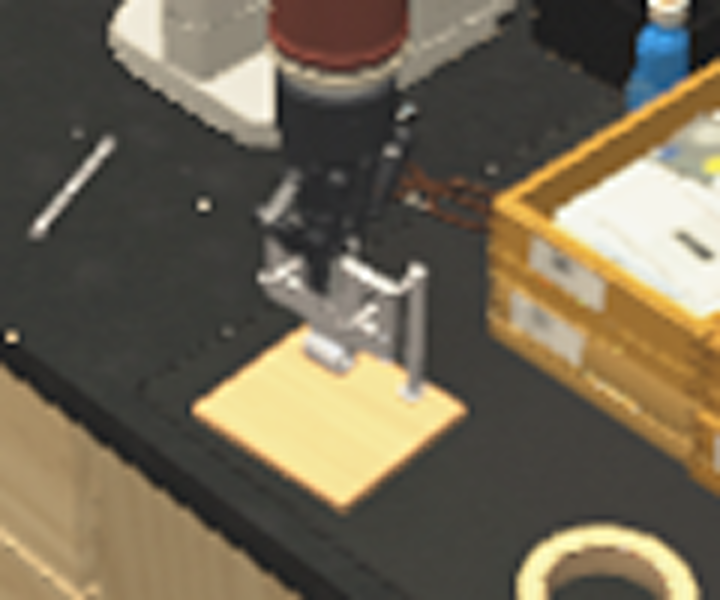

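Request:
drive_tool(
  deltas=[
    [[0.0, 0, -0.01, 0, 0, 0, 0], [0.0, 0, -0.016, 0, 0, 0, 0], [0.0, 0, -0.016, 0, 0, 0, 0], [0.0, 0, -0.016, 0, 0, 0, 0], [0.0, 0, -0.004, 0, 0, 0, 0]],
  ],
)

```text
t: 4.47
ee_pos: [0.3906, -0.2797, 0.1116]
orientation: [-2.136, -2.3, 0.002]
contact_force: [-0.3, -0.1, -5.1]
width: 0.0068
```

```bash
python3 - <<'E'
from h import *
c=snap('scene','s6')
s=bot.get_state();print(s['t'],s['ee_pos'],s['contact_force'],s['width'],s['joint_positions'])
for p in [(315,213),(289,194),(312,216)]: print(atz(c,*p,0.0),atz(c,*p,0.03))
cv2.imwrite('pics/s6z.png',cv2.resize(c['image'][160:290,210:390,::-1],None,fx=4,fy=4,interpolation=cv2.INTER_CUBIC))
E
```

```text
4.5167 [ 0.39125566 -0.27974233  0.11187953] [-0.72688867 -0.05388039 -5.21403308] 0.006985573535843992 [ 0.79482168  0.11165477 -0.28161107  1.99650876  0.03679453  1.03983465
  0.56983702]
[ 0.6285293  -0.03862726  0.        ] [ 0.60229059 -0.06628373  0.03      ]
[0.63830194 0.14476358 0.        ] [0.61184498 0.11301136 0.03      ]
[ 0.60472193 -0.04497894  0.        ] [ 0.57901492 -0.07249356  0.03      ]
```

View pics/s6z.png

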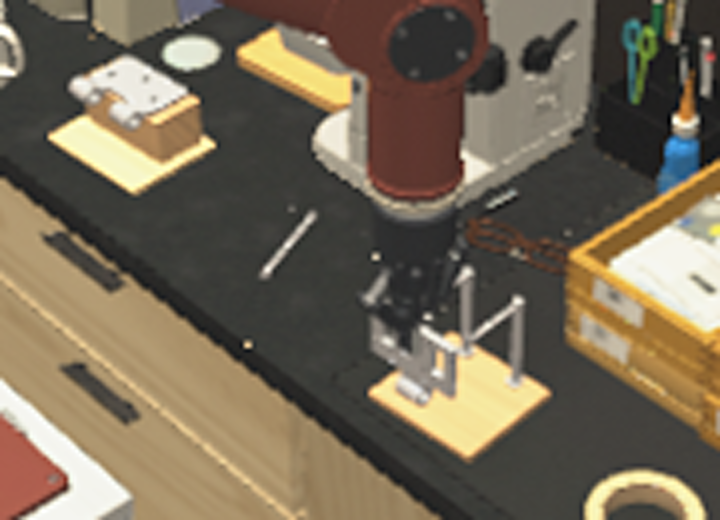

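Request:
drive_tool(
  deltas=[
    [[0.0, 0, 0, -0.02, 0, 0, 0], [0.0, 0, 0, -0.03, 0, 0, 0], [0.0, 0, 0, -0.03, 0, 0, 0], [0.0, 0.015, 0.005, -0.02, 0, 0, 0], [0.0, 0.025, 0.012, 0, 0, 0, 0]],
  ],
)

```text
t: 4.93
ee_pos: [0.4093, -0.2412, 0.2169]
orientation: [2.136, 2.294, 0.001]
contact_force: [1.8, -1.1, -4.1]
width: 0.0072
```

Request:
drive_tool(
  deltas=[
    [[0.0, 0.033, 0.013, 0, 0, 0, 0], [0.0, 0.033, 0.013, 0, 0, 0, 0], [0.0, 0.033, 0.013, 0, 0, 0, 0], [0.0, 0.033, 0.013, 0, 0, 0, 0], [0.0, 0.033, 0.012, 0, 0, 0, 0]],
  ],
)

```text
t: 5.35
ee_pos: [0.4599, -0.0667, 0.2125]
orientation: [2.135, 2.304, 0.001]
contact_force: [0.4, -0.1, -4.6]
width: 0.0071
```

Request:
drive_tool(
  deltas=[
    [[0.0, 0.035, 0, 0, 0, 0, 0], [0.0, 0.035, 0, 0, 0, 0, 0], [0.0, 0.035, 0, 0, 0, 0, 0], [0.0, 0.035, 0, 0, 0, 0, 0], [0.0, 0.035, 0, 0, 0, 0, 0]],
  ],
)

```text
t: 5.77
ee_pos: [0.4457, 0.1078, 0.2125]
orientation: [2.135, 2.304, 0.001]
contact_force: [0.6, 0.1, -5.0]
width: 0.0067
```

Request:
drive_tool(
  deltas=[
    [[0.0, 0.025, 0, 0, 0, 0, 0], [0.0, 0.015, 0, 0, 0, 0, 0], [0.0, 0, 0, 0, 0, 0, 0], [0.0, 0, 0, 0, 0, 0, 0]],
  ],
)

```text
t: 6.1
ee_pos: [0.4428, 0.1467, 0.2123]
orientation: [-2.133, -2.307, -0.0]
contact_force: [-0.1, -1.3, -5.1]
width: 0.0068
```

```bash
python3 - <<'E'
from h import *
snap('wrist','w7')
s=bot.get_state();print(s['t'],s['ee_pos'],s['contact_force'],s['width'],s['joint_positions'],R.from_rotvec(s['orientation']).as_matrix().round(4))
E
```

```text
6.15 [0.44303715 0.14548247 0.21222664] [ 0.19650844 -0.794032   -4.59157913] 0.0070771655827325 [ 0.35276858  0.00682431 -0.75590815  1.88682937  0.00495008  1.24999467
 -0.32830459] [[-7.630e-02  9.971e-01 -2.000e-04]
 [ 9.971e-01  7.630e-02 -1.000e-04]
 [-1.000e-04 -2.000e-04 -1.000e+00]]
```

View pics/w7.png

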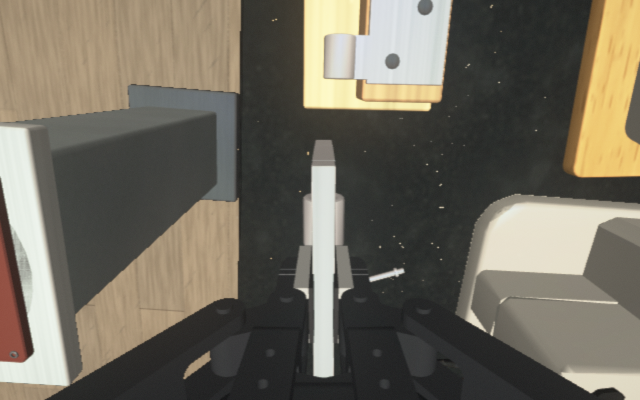

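Request:
drive_tool(
  deltas=[
    [[0.0, 0.02, 0, -0.012, 0, 0, 0], [0.0, 0.025, 0.002, -0.014, 0, 0, 0], [0.0, 0.015, 0.002, -0.014, 0, 0, 0], [0.0, 0, 0, 0, 0, 0, 0], [0.0, 0, 0, 0, 0, 0, 0]],
  ],
)

```text
t: 6.57
ee_pos: [0.443, 0.2055, 0.2528]
orientation: [2.135, 2.304, 0.001]
contact_force: [0.2, 0.3, -4.6]
width: 0.0073
```

```bash
python3 - <<'E'
from h import *
c=snap('wrist','w8')
s=bot.get_state();print(s['t'],s['ee_pos'],R.from_rotvec(s['orientation']).as_matrix().round(4))
cv2.imwrite('pics/w8z.png',cv2.resize(c['image'][0:190,260:460,::-1],None,fx=3,fy=3,interpolation=cv2.INTER_CUBIC))
E
```

```text
6.6167 [0.44276871 0.20442611 0.25198705] [[-7.440e-02  9.972e-01 -2.000e-04]
 [ 9.972e-01  7.440e-02 -6.000e-04]
 [-6.000e-04 -3.000e-04 -1.000e+00]]
```

View pics/w8z.png

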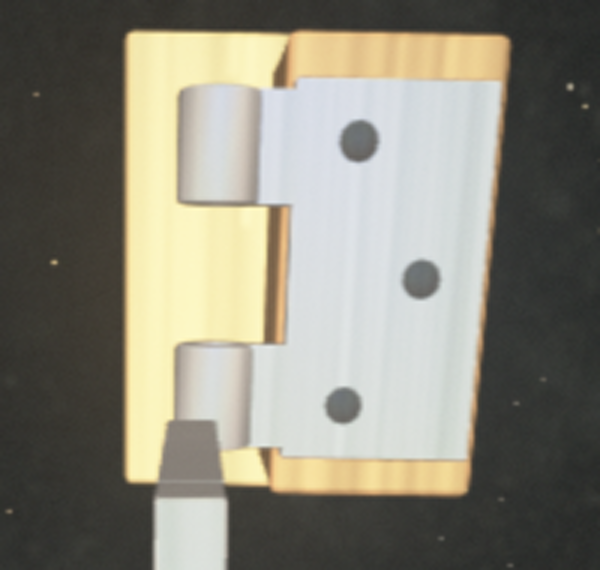

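```bash
cat > j.py <<'E'
from h import *
c=load('w8'); f=lambda x,y:(260+(x+.5)/3-.5,(y+.5)/3-.5)
q=lambda x,y,z:atz(c,*f(x,y),z)
def yy(A,B):
    d=A-B; return np.degrees(np.arctan2(-d[0],d[1]))
print('cam',c['world_from_camera'][:3,3])
b=[q(293,32,.07),q(509,37,.07),q(273,492,.07),q(468,494,.07)]
print('block',np.round(b,4),np.linalg.norm(b[0]-b[2]),np.linalg.norm(b[1]-b[3]),'yaw',yy(b[0],b[2]),yy(b[1],b[3]))
p=[q(298,78,.078),q(502,82,.078),q(278,458,.078),q(467,460,.078)]
print('plate',np.round(p,4),np.linalg.norm(p[0]-p[2]),np.linalg.norm(p[1]-p[3]),np.linalg.norm(p[0]-p[1]),'yaw',yy(p[0],p[2]),yy(p[1],p[3]))
k=[q(178,150,.074),q(260,150,.074),q(175,385,.074),q(252,385,.074)]
print('knuck',np.round(k,4),np.linalg.norm(k[0]-k[1]),np.linalg.norm(k[2]-k[3]),yy(k[0],k[2]))
for z in(.074,.086): print('ends',z,[np.round(q(222,v,z),4).tolist() for v in(84,205,342,450)])
bd=[q(127,32,.01),q(127,482,.01)];print('board',np.round(bd,4),np.linalg.norm(bd[0]-bd[1]),yy(*bd))
E
python3 j.py
```

```text
cam [0.43690234 0.28009722 0.39585324]
block [[0.4603 0.3412 0.07  ]
 [0.5194 0.3445 0.07  ]
 [0.4675 0.2133 0.07  ]
 [0.5276 0.2173 0.07  ]] 0.12810571567349738 0.12747560710164046 yaw 3.2011696392066127 3.6724032693522326
plate [[0.4623 0.3287 0.078 ]
 [0.5173 0.3319 0.078 ]
 [0.4672 0.2253 0.078 ]
 [0.5235 0.229  0.078 ]] 0.1034550442188757 0.10303743936403761 0.05515052529487196 yaw 2.7367760404887025 3.445271609887121
knuck [[0.4312 0.3086 0.074 ]
 [0.454  0.3103 0.074 ]
 [0.435  0.244  0.074 ]
 [0.4577 0.2458 0.074 ]] 0.022823542910843948 0.02280014003863514 3.3648907977143816
ends 0.074 [[0.442, 0.3262, 0.074], [0.4446, 0.2951, 0.074], [0.4478, 0.2575, 0.074], [0.4505, 0.2258, 0.074]]
ends 0.086 [[0.4418, 0.3245, 0.086], [0.4443, 0.2946, 0.086], [0.4474, 0.2583, 0.086], [0.45, 0.2278, 0.086]]
board [[0.411  0.3484 0.01  ]
 [0.4197 0.2007 0.01  ]] 0.14798157547165858 3.349004293927404
```

```bash
cat >> j.py <<'E'
print('----')
s=bot.get_state()
def leafpts(s,dz=-0.052,dx=0,dy=0):
    Rm=R.from_rotvec(s['orientation']).as_matrix(); t=s['ee_pos']
    # leaf frame: pts given as (along tool x, along tool y, up)
    P=[(.05,-.004,.08),(.05,.004,.08),(.05,-.004,.02),(.05,.004,.02),(.015,-.012,0),(.015,.012,0),(-.015,-.012,0),(-.05,0.,.08)]
    return [t+Rm@np.array([a+dx,b+dy,-(z+dz)]) for a,b,z in P]
cc=snap('wrist','w9')
print(np.round(proj(cc,leafpts(s)),1).tolist())
im=cc['image'][:,:,::-1]
cv2.imwrite('pics/w9z.png',cv2.resize(im[130:390,285:365],None,fx=3,fy=3,interpolation=cv2.INTER_CUBIC))
m=cv2.resize(im[130:390,285:365],None,fx=3,fy=3,interpolation=cv2.INTER_CUBIC)
for u,v in proj(cc,leafpts(s)): cv2.circle(m,(int((u-285+.5)*3-.5),int((v-130+.5)*3-.5)),2,(0,0,255),-1)
cv2.imwrite('pics/w9m.png',m)
E
python3 j.py|sed -n '/----/,$p'
```

```text
----
[[312.3, 165.2], [336.7, 165.2], [316.0, 139.1], [332.4, 139.1], [303.0, 195.7], [345.1, 195.7], [303.9, 243.9], [324.2, 404.4]]
```

View pics/w9m.png

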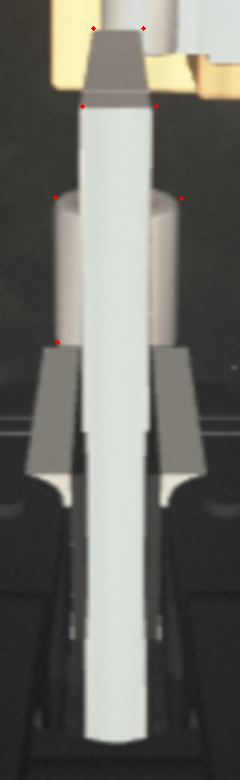

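Request:
drive_tool(
  deltas=[
    [[0.0, 0.02, 0.002, 0, 0, 0, 0.9], [0.0, 0.03, 0.003, 0, 0, 0, 0], [0.0, 0.022, 0.003, 0.01, 0, 0, 0], [0.0, 0, 0, 0.02, 0, 0, 0], [0.0, 0, 0, 0.01, 0, 0, 0]],
  ],
)

```text
t: 7.08
ee_pos: [0.445, 0.2774, 0.2098]
orientation: [-2.152, -2.287, 0.004]
contact_force: [0.1, -1.5, -4.9]
width: 0.0072
```

Request:
drive_tool(
  deltas=[
    [[0.0, 0, 0, 0.006, 0, 0, 0], [0.0, 0, 0, 0, 0, 0, 0], [0.0, 0, 0, 0, 0, 0, 0], [0.0, 0, 0, 0, 0, 0, 0]],
  ],
)

```text
t: 7.42
ee_pos: [0.4464, 0.2775, 0.2071]
orientation: [2.155, 2.285, 0.001]
contact_force: [-0.5, 1.2, -5.3]
width: 0.007
```

```bash
python3 - <<'E'
from h import *
snap('wrist','w10');c=snap('scene','s10');t=snap('top','t10')
s=bot.get_state();print(s['t'],s['ee_pos'],s['contact_force'],R.from_rotvec(s['orientation']).as_matrix().round(4))
cv2.imwrite('pics/s10z.png',cv2.resize(c['image'][130:230,190:310,::-1],None,fx=6,fy=6,interpolation=cv2.INTER_CUBIC))
cv2.imwrite('pics/t10z.png',cv2.resize(t['image'][190:270,190:300,::-1],None,fx=6,fy=6,interpolation=cv2.INTER_CUBIC))
E
```

```text
7.5667 [0.44622904 0.27794694 0.20709852] [ 0.27948225 -0.6033962  -4.60175954] [[-5.940e-02  9.982e-01  1.300e-03]
 [ 9.982e-01  5.940e-02  2.000e-04]
 [ 2.000e-04  1.300e-03 -1.000e+00]]
```

View pics/w10.png

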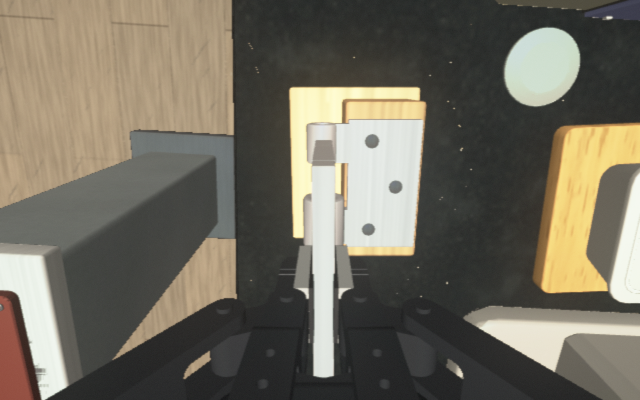

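View pics/s10z.png

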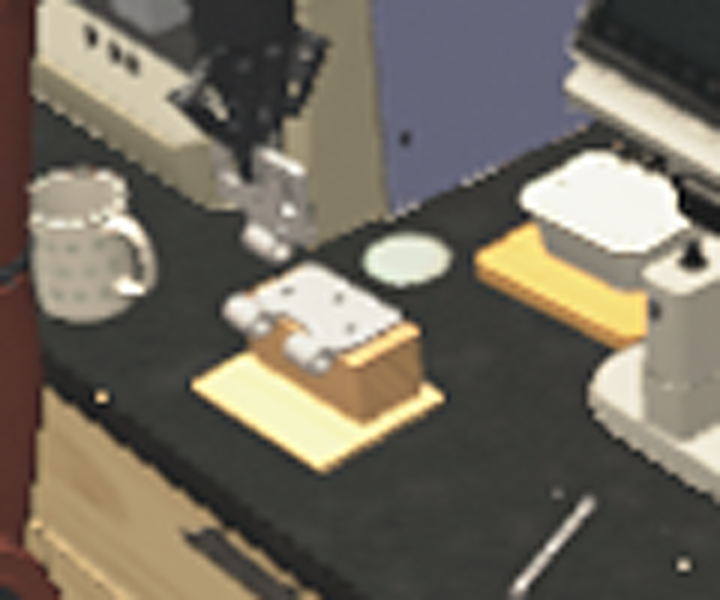

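Request:
drive_tool(
  deltas=[
    [[0.0, -0.0015, -0.001, 0.016, 0, 0, 0], [0.0, 0, 0, 0.016, 0, 0, 0], [0.0, 0, 0, 0.014, 0, 0, 0], [0.0, 0, 0, 0, 0, 0, 0], [0.0, 0, 0, 0, 0, 0, 0]],
  ],
)

```text
t: 7.98
ee_pos: [0.4447, 0.2764, 0.1604]
orientation: [-2.153, -2.287, 0.001]
contact_force: [-0.4, 0.4, -3.7]
width: 0.007
```

```bash
python3 - <<'E'
from h import *
w=snap('wrist','w11');c=snap('scene','s11')
s=bot.get_state();print(s['t'],s['ee_pos'],s['contact_force'],R.from_rotvec(s['orientation']).as_matrix().round(4))
cv2.imwrite('pics/s11z.png',cv2.resize(c['image'][150:220,200:290,::-1],None,fx=8,fy=8,interpolation=cv2.INTER_CUBIC))
cv2.imwrite('pics/w11z.png',cv2.resize(w['image'][80:280,260:460,::-1],None,fx=3,fy=3,interpolation=cv2.INTER_CUBIC))
E
```

```text
8.0833 [0.4453809  0.27699098 0.16151051] [ 8.67455648e-01 -3.90462520e-03 -4.84932209e+00] [[-6.010e-02  9.982e-01  1.200e-03]
 [ 9.982e-01  6.010e-02  8.000e-04]
 [ 7.000e-04  1.300e-03 -1.000e+00]]
```

View pics/w11z.png

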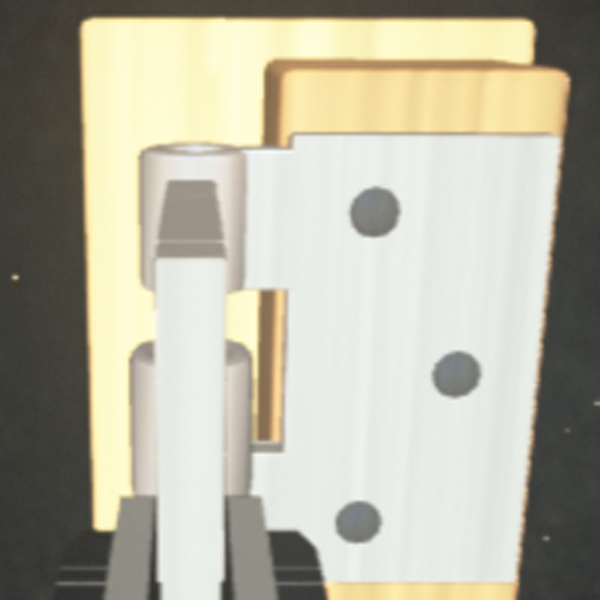

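View pics/s11z.png

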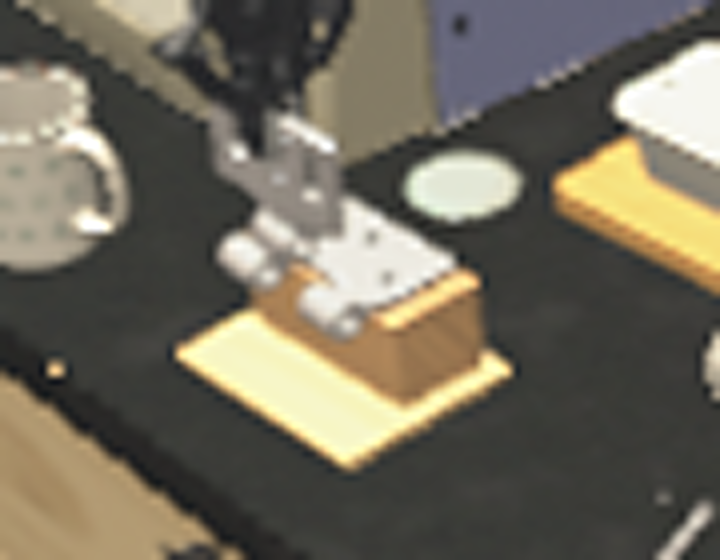

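```bash
python3 - <<'E'
from h import *
c=load('w11'); s=bot.get_state()
m=cv2.imread('pics/w11z.png')
yaw=np.radians(3.4);X=np.array([np.cos(yaw),np.sin(yaw),0]);Y=np.array([-np.sin(yaw),np.cos(yaw),0]);Z=np.array([0,0,1.])
O=np.array([.4451,.2764,.074])
def dr(P,col):
    uv=proj(c,P); q=[(int((u-260+.5)*3-.5),int((v-80+.5)*3-.5)) for u,v in uv]
    for a,b in zip(q,q[1:]): cv2.line(m,a,b,col,1)
th=np.linspace(0,2*np.pi,40)
for y in(.049,.019,-.019,-.049): dr([O+Y*y+X*.012*np.cos(t)+Z*.012*np.sin(t) for t in th],(0,0,255))
for y in(.019,-.019): dr([O+Y*y+X*.012,O+Y*(y+.03*np.sign(y))+X*.012],(0,0,255)); dr([O+Y*y-X*.012,O+Y*(y+.03*np.sign(y))-X*.012],(0,0,255))
dr([O+X*x+Y*y-Z*.004 for x,y in[(.018,-.065),(.08,-.065),(.08,.065),(.018,.065),(.018,-.065)]],(255,0,0))
dr([O+X*.02+Y*.05+Z*.004,O+X*.02-Y*.05+Z*.004],(0,160,0))
cv2.imwrite('pics/w11m.png',m)
E
```

```text
(no output)
```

View pics/w11m.png

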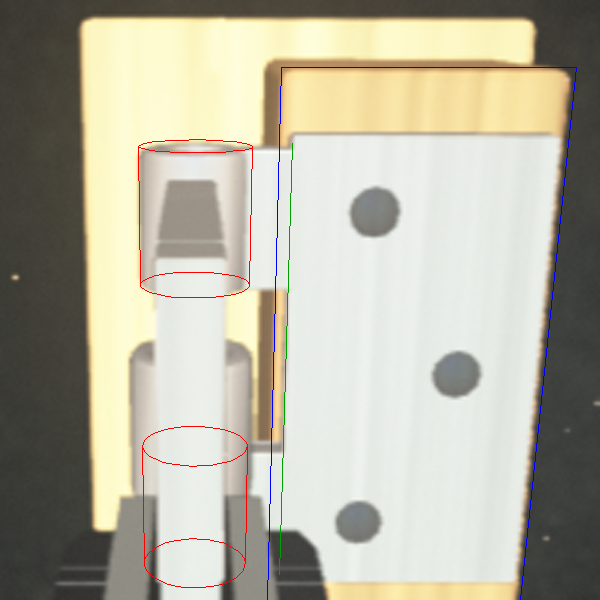

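Request:
drive_tool(
  deltas=[
    [[0.0, -0.001, 0, 0.01, 0, 0, 0], [0.0, 0, 0, 0.01, 0, 0, 0], [0.0, 0, 0, 0.008, 0, 0, 0], [0.0, 0, 0, 0, 0, 0, 0], [0.0, 0, 0, 0, 0, 0, 0]],
  ],
)

```text
t: 8.5
ee_pos: [0.4444, 0.2753, 0.1316]
orientation: [-2.153, -2.287, 0.002]
contact_force: [-0.3, -0.1, -3.6]
width: 0.0073
```

```bash
python3 - <<'E'
from h import *
s=bot.get_state();print(s['t'],s['ee_pos'],s['contact_force'],s['moment'],R.from_rotvec(s['orientation']).as_matrix().round(4))
E
```

```text
8.5 [0.44441708 0.27530158 0.1315734 ] [-0.33401025 -0.08235174 -3.58064278] [ 0.08814571  0.07609803 -0.0164414 ] [[-6.020e-02  9.982e-01 -1.500e-03]
 [ 9.982e-01  6.020e-02 -4.000e-04]
 [-3.000e-04 -1.600e-03 -1.000e+00]]
```

Request:
drive_tool(
  deltas=[
    [[0.0, 0, 0, 0.003, 0, 0, 0], [0.0, 0, 0, 0.002, 0, 0, 0], [0.0, 0, 0, 0, 0, 0, 0], [0.0, 0, 0, 0, 0, 0, 0], [0.0, 0, 0, 0, 0, 0, 0]],
  ],
)

```text
t: 8.92
ee_pos: [0.445, 0.2756, 0.1275]
orientation: [2.154, 2.287, 0.0]
contact_force: [0.3, -0.2, -5.7]
width: 0.0067
```

Request:
drive_tool(
  deltas=[
    [[0.0, 0, 0, 0, 0, 0, 0], [0.0, 0, 0, 0, 0, 0, 0], [0.0, 0, 0, 0, 0, 0, 0]],
  ],
)

```text
t: 9.17
ee_pos: [0.445, 0.2756, 0.1274]
orientation: [2.154, 2.287, 0.0]
contact_force: [-0.0, 0.4, -4.7]
width: 0.007
```

```bash
python3 - <<'E'
from h import *
w=snap('wrist','w12');c=snap('scene','s12')
s=bot.get_state();print(s['t'],s['ee_pos'],s['contact_force'],s['moment'],R.from_rotvec(s['orientation']).as_matrix().round(4))
cv2.imwrite('pics/s12z.png',cv2.resize(c['image'][150:220,200:290,::-1],None,fx=8,fy=8,interpolation=cv2.INTER_CUBIC))
m=cv2.resize(w['image'][80:280,260:460,::-1],None,fx=3,fy=3,interpolation=cv2.INTER_CUBIC)
c=w
yaw=np.radians(3.4);X=np.array([np.cos(yaw),np.sin(yaw),0]);Y=np.array([-np.sin(yaw),np.cos(yaw),0]);Z=np.array([0,0,1.])
O=np.array([.4450,.2761,.074])
def dr(P,col):
    uv=proj(c,P); q=[(int((u-260+.5)*3-.5),int((v-80+.5)*3-.5)) for u,v in uv]
    for a,b in zip(q,q[1:]): cv2.line(m,a,b,col,1)
th=np.linspace(0,2*np.pi,40)
for y in(.049,.019,-.019): dr([O+Y*y+X*.012*np.cos(t)+Z*.012*np.sin(t) for t in th],(0,0,255))
for y in(.015,): dr([O+Y*y+X*.012*np.cos(t)+Z*.012*np.sin(t) for t in th],(255,0,255))
dr([O+X*.02+Y*.05+Z*.004,O+X*.02-Y*.05+Z*.004],(0,160,0))
dr([O+X*.0+Y*.05+Z*.08,O+X*.0-Y*.05+Z*.08],(0,160,0))
cv2.imwrite('pics/w12m.png',m)
E
```

```text
9.2667 [0.44495314 0.27556771 0.12741519] [-0.84922117  0.39051744 -4.97229805] [-0.03196029  0.01001668  0.0139844 ] [[-6.000e-02  9.982e-01  1.000e-04]
 [ 9.982e-01  6.000e-02  1.000e-04]
 [ 1.000e-04  1.000e-04 -1.000e+00]]
```

View pics/w12m.png

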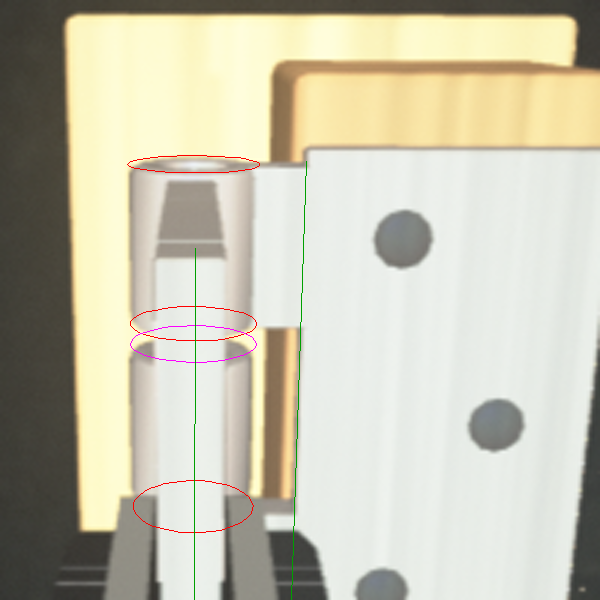

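View pics/s12z.png

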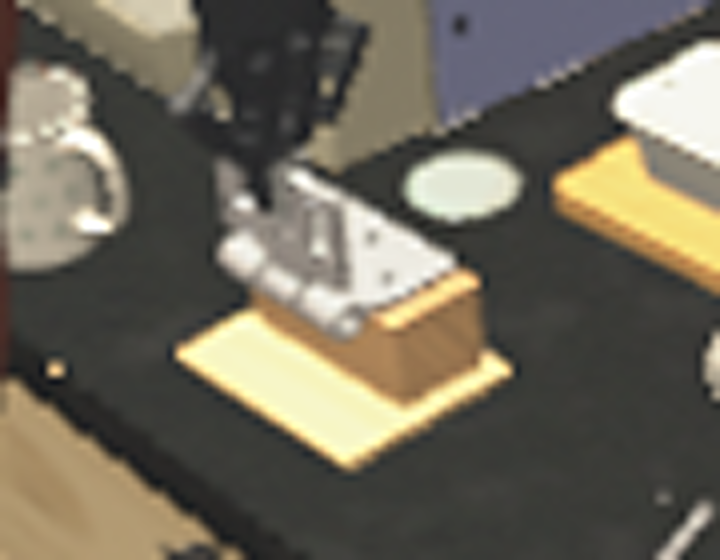

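Request:
drive_tool(
  deltas=[
    [[0.0, 0.0008, 0, 0.0012, 0, 0, 0], [0.0, 0, 0, 0, 0, 0, 0], [0.0, 0, 0, 0, 0, 0, 0], [0.0, 0, 0, 0, 0, 0, 0], [0.0, 0, 0, 0, 0, 0, 0]],
  ],
)

```text
t: 9.68
ee_pos: [0.4448, 0.2764, 0.1261]
orientation: [-2.154, -2.287, -0.0]
contact_force: [0.3, 0.0, -4.5]
width: 0.0067
```

Request:
drive_tool(
  deltas=[
    [[0.0, 0, 0, 0, 0, 0, 0], [0.0, 0, 0, 0, 0, 0, 0], [0.0, 0, 0, 0, 0, 0, 0], [0.0, 0, 0, 0, 0, 0, 0], [0.0, 0, 0, 0, 0, 0, 0]],
  ],
)

```text
t: 10.1
ee_pos: [0.4449, 0.2763, 0.1261]
orientation: [-2.154, -2.287, -0.0]
contact_force: [0.8, 0.3, -3.9]
width: 0.0071
```

```bash
python3 - <<'E'
from h import *
w=snap('wrist','w13');c=snap('scene','s13');t=snap('top','t13')
s=bot.get_state();print(s['t'],s['ee_pos'],s['contact_force'],s['moment'],s['width'],abs(s['qvel']).max())
m=c['image'][150:220,200:290,::-1]; m=cv2.resize(m,None,fx=8,fy=8,interpolation=cv2.INTER_CUBIC)
yaw=np.radians(3.4);Y=np.array([-np.sin(yaw),np.cos(yaw),0]);X=np.array([np.cos(yaw),np.sin(yaw),0]);O=np.array([.4450,.2761,.074])
for dz,col in((0.012,(0,0,255)),(-.012,(0,0,255))):
    uv=proj(c,[O+Y*.049+[0,0,dz],O-Y*.049+[0,0,dz]]); q=[(int((u-200+.5)*8),int((v-150+.5)*8)) for u,v in uv]; cv2.line(m,q[0],q[1],col,1)
cv2.imwrite('pics/s13z.png',m)
cv2.imwrite('pics/w13z.png',cv2.resize(w['image'][80:280,260:400,::-1],None,fx=4,fy=3,interpolation=cv2.INTER_CUBIC))
E
```

```text
10.25 [0.44487121 0.27630639 0.12613415] [-0.13500782  0.17807971 -5.14727263] [-0.02364706  0.01444281  0.02570367] 0.007122160944079434 0.001503751663794686
```

View pics/s13z.png

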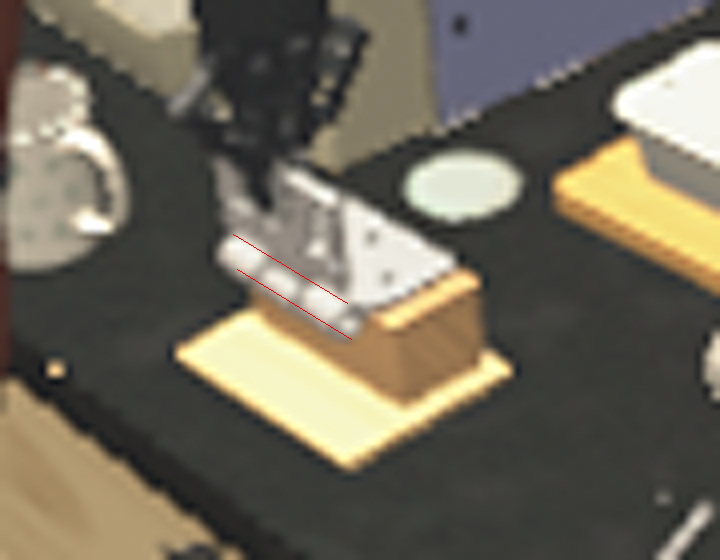

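View pics/w13z.png

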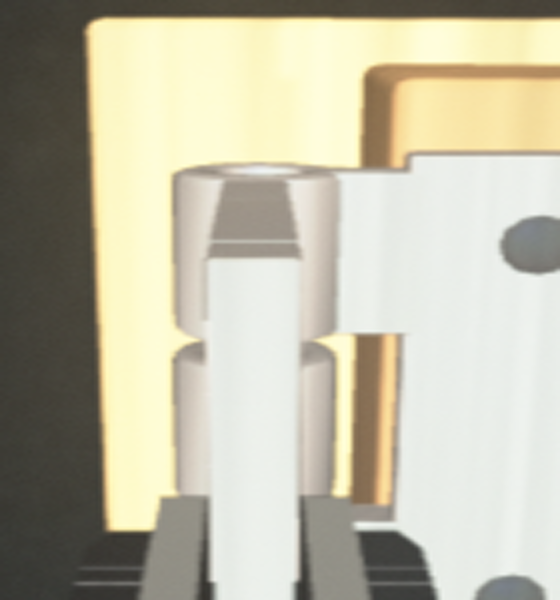

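View pics/t13.png

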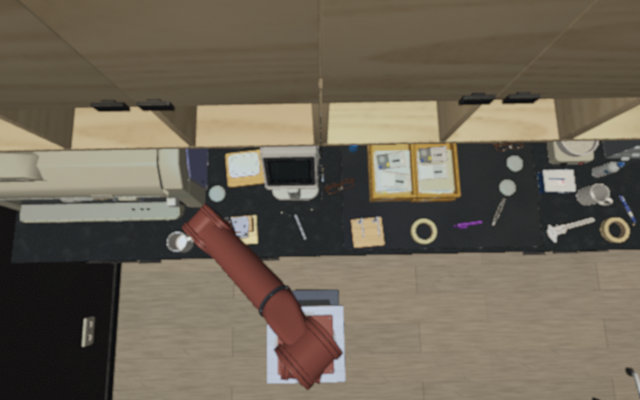

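```bash
python3 -c "
from h import *
order.sign_off(); s=bot.get_state(); print(s['t'],s['ee_pos'],s['contact_force'],s['width'])"
```

```text
the job is handed in; nothing more can be done
the job is handed in; nothing more can be done
```

I lifted the steel leaf off the pegs, carried it on the robot's side of the lensmeter, and lowered its knuckle between the two jamb knuckles. I handed it in at about 10.3 s with the gripper still holding the leaf; no verdict is reported.

- **Grip:** I took it from above near the upper edge at 60 N. It lifted about 15 mm, then I drew it 65 mm towards the robot to clear the pegs.
- **Position:** By my measurements the bore should be within about 1 mm of the pin axis in every direction, and parallel to it within about 0.2°. The jamb pose came from the wrist camera. The last wrist and scene pictures show the three knuckles in line, with a gap still visible at the far end. The near end is hidden by the gripper.
- **Height:** This is the least directly checked figure. It comes from where the leaf rested on the pegs, and only coarsely from the pictures.
- **Contact:** The wrist force stayed around 4–5 N, no more than the weight it read while carrying the leaf. This suggests the leaf is not resting on or pressing against the fixed knuckles. The arm was at rest.
- **Bystanders:** The pin, tape and mug look unmoved in the last top view. No check failed or disagreed.

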